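Load a pallet past the drop catch

ROBOT

A 6-joint arm with a two-finger parallel gripper is mounted at the origin on the work surface. World frame = base frame: x ahead of the robot, y to its left, z up, the work surface at z = 0. Lengths are in m, angles in rad, forces in N, time in s.
With the tool pointing down it reaches from about 0.35 to 0.775 m from the base axis. Payload 5.5 kg.
Tool frame: the origin (TCP) lies between the finger pads; the fingertips stand 22 mm ahead of it and the grasp point (between the pads) lies 3 mm ahead of it (env.finger_overhang is the distance from the TCP to the fingertips, in m); y points along the fingers, x is the direction in which the jaws open and shut, and the axes are right-handed (so a half turn about y gives the same grasp; the last joint's range is limited). The gripper opens to 85 mm and grips with 20 to 120 N. Pads are 22 mm wide; open, the fingers measure 114 mm over their backs; the gripper's body (76 mm by 85 mm) begins 54 mm behind the grasp point. The pads swing forward as they close: fully open they stand 13 mm farther back than shut.
Start: joints at [1.056, 0.313, 0.046, 1.304, 0, 1.431], TCP at [0.211, 0.535, 0.253] pointing down, gripper open.
Joint ranges: [-2.76, 2.76], [-0.86, 1.69], [-1.03, 1.26], [-2.2, 2.34], [-1.47, 1.5], [-3.14, 3.14]. Speed limits (rad/s): [2.57, 2.57, 3.14, 3.14, 3.14, 3.14].

INTERFACE

Orientations are given as a unit quaternion [w, x, y, z].
In Python, from workcell import monitor, cams, job, env gives the robot as it stands.
- The arm moves only by the tool drive_tool, never from a script. Its argument "plan" is text: rows parted by semicolons, each of 7 numbers parted by spaces: the opening, from -1 (shut) to 1 (fully open), then the shift along the tool's x, y, z in mm, then the turn, a rotation vector about the tool's x, y, z in degrees. In form: gripper x y z rx ry rz; .... A call has 1 to 8 rows; each row shifts and turns the pose as measured when the row begins, along the tool's axes as they then stand; what a row does not reach is not made up. A row lasts 1/8 s, in which the tool goes at most 62.5 mm and 10.7 degrees, less where a joint would pass 70% of its speed; a pose out of reach is approached as far as the arm can. A call is refused whole if a number of a shift passes 62.5 or a number of a turn 10.7, either way. A call with a gripper value outside its range is refused whole. The fingers move at their own pace and stop on an object; "grip_force" is the grip in N (left out, the last holds). Time passes only in rows, so rows that do not move let the fingers close. It gives the time, the measured TCP pose, the force and the opening at its end, in the units of the state.
- monitor.get_state(): the state, without advancing time (a new reading comes with each control period).
- cams.read_camera(name): name is "scene" or "top"; returns (picture, depth): 384x512x3 uint8, red, green, blue; 384x512 float32, m along the optical axis (not along the pixel's ray), 0 where there is no reading.
- cams.calibration(name): a dict with "fx", "fy", "cx", "cy" (pixels), "D" ([k1, k2, p1, p2, k3] as OpenCV has them; the pictures are not rectified), "R" (3x3) and "t" (3): a world point X has camera coordinates R X + t. Camera axes: x right, y down, z forward; pixel columns grow to the right and rows downward; lengths in m; the calibration is good to about 2 mm. A picture is of the moment at which its call begins. calibration takes no time and is no camera call.
- job.hand_in(): hands the job in, once; it reports no verdict.
The state is a dict: "clock": time; "joint_pos": joint angles; "qvel": joint speeds; "tau": joint torques, N m; "tcp_pos": TCP position; "orientation": TCP orientation; "wrist_force": force on the tool from outside, world axes, zero at the start; "ft_torque": the same for the moment, N m; "finger_gap": finger opening in m.
Only numpy, scipy, OpenCV 4.12 (cv2) and the standard library are available. Lean on these libraries where they do the work, as an engineer would, in place of code of your own. Each camera call takes 0.05 s, during which the arm holds its last target.

TASK

Clear the stray steel bar out of the pallet lane and lay it flat in the open tray. Then, without lifting the pallet or touching the drop catch yourself, slide the pallet along the lane so that its own edge lifts the catch, until it is fully home against the end stops and the catch has dropped behind it. Finally draw the pallet back firmly against the catch to prove that it holds, and leave it resting there with the bottle, collar and blank beside the lane undisturbed.

Things in the scene. Friction and masses are not known exactly. Their poses are not given: they have to be found in the camera images.
- lane: Fixed lane: two steel rails 14 mm wide, 14 high, 100 apart inside, bare bench between. Origin on the bench on the centre line; x = the pallet's travel (to the end stops), y = left of travel. Rails span x = -200 to 215 mm; both ends open in the middle. Catch bracket, 56 mm high, on the right rail at x = -43 to 13, y = -52 to -91 mm
- stops: The two dark end stop blocks (24 x 30 x 34 mm high), part of the lane, same origin and axes as the lane. Their faces towards the pallet are at x = +189 mm, their backs at +213 mm; they stand at y = 34 to 64 mm on either side, so the middle 68 mm between them is open down to the bench
- catch (a joint): Steel arm 73 long, 16 wide, 14 thick, 150 g, hinged at lane x = -15 mm, 46 mm up, sloping down along the travel, over y = -30 to -46 mm only. Rad: 0 = down on its stop, grows lifting. The pallet passing below lifts it to about 0.3; it falls to 0 once the pallet's rear edge is 2 mm past the nose, and then blocks the way back
- catch_nose (a point): Nose of the catch: the edge that bears on the pallet's rear face. When down it is at lane x = +55 mm, y = -38 mm, 26 mm above the bench
- pallet: Plain aluminium pallet 120 long (x) x 96 wide (y) x 32 mm high, 0.5 to 0.95 kg, too wide to grip, loose on the bench between the rails (2 mm clearance a side), before the catch. Origin at the centre of its underside; x = travel. It has 14 mm of free play between catch and end stops
- pallet_front (a point): Centre of the pallet's leading face, 16 mm up, 60 mm ahead of its origin
- pallet_rear (a point): Centre of the pallet's trailing face, 16 mm up, 60 mm behind its origin
- bar: Stray flat steel bar 150 long (x) x 25 wide (y) x 20 mm high, about 0.45 kg, lying across the tops of the two rails (its underside 14 mm above the bench) between the catch and the end stops, roughly square to the lane. Origin at the centre of its underside
- bar_mid (a point): Middle of the bar, 10 mm above its underside
- tray: Open grey sheet tray, fixed, 210 long (x) x 130 wide (y) x 34 mm high outside, walls and floor 5 mm. Origin at the centre of its underside. Stands to the left or to the right of the robot
- toolblock: Fixed grey tool block 180 (x) x 100 (y) mm with steel tools standing in it, 80 mm high in all, origin under its centre; stands on the side where the tray does not. Leave alone
- oil: Bystander: white bottle, 52 mm across, 120 mm high, upright on the bench beside the lane. Origin under its centre
- collar: Bystander: steel collar, 72 mm across, 28 mm high, lying on the bench. Origin under its centre
- blank: Bystander: turned aluminium blank, 60 mm across, 75 mm high with a 38 mm spigot, upright on the bench. Origin under its centre

How it is judged:
By the outcome, as a careful person would: the job done as asked, in the order asked, and still so for the second after the job is handed in, with the robot touching nothing.
It also fails if it takes over 64 s, if anything falls off the work surface, if the arm or the gripper's body presses on something with over 40 N, if the wrist force passes 120 N, or if a joint passes its speed limit or range.

## Working session

There is one attempt and no reset: what is moved stays moved. The work goes in short steps, Python scripts to look and compute and a tool call to move; the robot and the scene stay as the last step left them, time stands still between calls to the robot, and variables do not carry over. Pictures are saved under pics/ and viewed, and the job is handed in when it is done.

Besides the shell and the picture viewer there is one more tool, called in YAML: its name, and indented under it one key for each argument. drive_tool: Moves the arm, as the interface text tells. Its arguments: {"type":"object","properties":{"plan":{"type":"string"},"grip_force":{"type":"number"}},"required":["plan"]}

```bash
ls; mkdir -p pics
python3 - <<'E'
from workcell import monitor,cams,job,env
import cv2,numpy as np
print(monitor.get_state()); print(env.finger_overhang)
for n in("scene","top"):
    p,d=cams.read_camera(n); cv2.imwrite(f"pics/{n}0.png",p[:,:,::-1]); np.savez(f"{n}0.npz",p=p,d=d)
    print(n,cams.calibration(n))
E
```

```text
pics
{'clock': 0.0, 'joint_pos': array([ 1.05638250e+00,  3.13993630e-01,  4.49324566e-02,  1.30360807e+00,
       -6.37404277e-06,  1.43119555e+00]), 'qvel': array([-3.48474036e-04,  9.48102880e-05, -5.49296174e-04, -2.47728680e-04,
       -1.74127172e-04,  7.63961077e-04]), 'tau': array([ 1.65658636e-03, -4.80622101e+01,  2.98537213e+01,  1.91417034e-02,
        1.56783717e-04,  6.33234137e-06]), 'tcp_pos': array([0.21027087, 0.53464013, 0.25239368]), 'orientation': array([-0.5841058 ,  0.58469588,  0.39749664, -0.39868228]), 'wrist_force': array([-0.01765525,  0.51765116,  0.64706008]), 'ft_torque': array([-0.01754066, -0.03717683,  0.03650421]), 'finger_gap': 0.08578485447836573}
0.022
scene {'fx': 399.9128335326039, 'fy': 399.9128335326039, 'cx': 260.0265858349811, 'cy': 191.35669981012566, 'D': array([0.01704415, 0.        , 0.        , 0.        , 0.        ]), 'R': array([[ 0.83293919,  0.55323378, -0.01202889],
       [ 0.46874389, -0.71695206, -0.51600282],
       [-0.29409433,  0.42416051, -0.85650242]]), 't': array([-0.48266515, -0.23244864,  1.49473435])}
top {'fx': 432.14334701027343, 'fy': 432.14334701027343, 'cx': 254.71598968670565, 'cy': 188.1791120373984, 'D': array([-0.02914308,  0.        ,  0.        ,  0.        ,  0.        ]), 'R': array([[-0.01301711, -0.99987139,  0.00936814],
       [-0.99733583,  0.01231044, -0.07190054],
       [ 0.07177596, -0.01027912, -0.99736781]]), 't': array([-0.00279833,  0.59350616,  1.1427234 ])}
```

View pics/scene0.png

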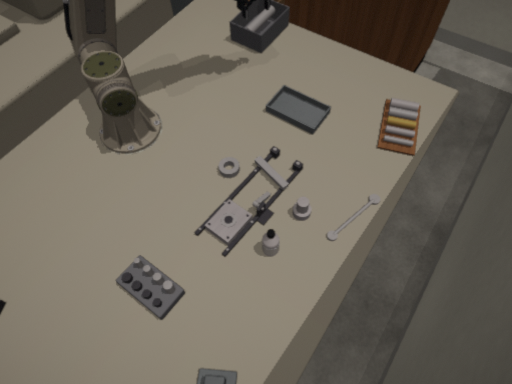

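View pics/top0.png

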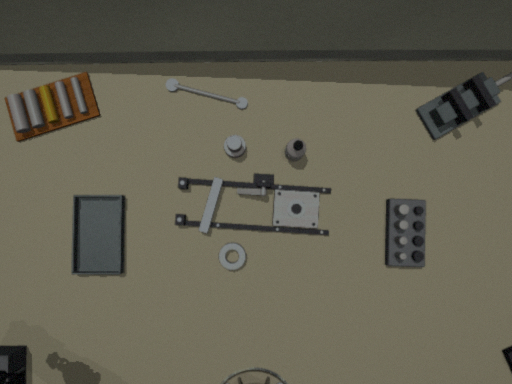

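```bash
cat > h.py <<'E'
import numpy as np,cv2
from workcell import monitor,cams,job,env
def cal(n):
    c=cams.calibration(n);K=np.array([[c['fx'],0,c['cx']],[0,c['fy'],c['cy']],[0,0,1]]);return K,np.array(c['D']),np.array(c['R']),np.array(c['t'])
def onz(n,uv,z):
    K,D,R,t=cal(n);uv=np.asarray(uv,float).reshape(-1,1,2)
    r=cv2.undistortPoints(uv,K,D).reshape(-1,2);r=np.c_[r,np.ones(len(r))]@R  # R^T r
    C=-R.T@t; s=(z-C[2])/r[:,2]; return C+r*s[:,None]
def proj(n,X):
    K,D,R,t=cal(n);return cv2.projectPoints(np.asarray(X,float).reshape(-1,1,3),cv2.Rodrigues(R)[0],t,K,D)[0].reshape(-1,2)
def snap(tag):
    o={}
    for n in("scene","top"):
        p,d=cams.read_camera(n);np.savez(f"{n}{tag}.npz",p=p,d=d);o[n]=(p,d)
    return o
def crop(n,tag,x0,y0,x1,y1,s,out):
    p=np.load(f"{n}{tag}.npz")['p'];c=p[y0:y1,x0:x1,::-1]
    c=cv2.resize(c,None,fx=s,fy=s,interpolation=cv2.INTER_CUBIC);c=cv2.convertScaleAbs(c,alpha=1.3);cv2.imwrite("pics/"+out,c)
E
python3 - <<'E'
from h import *
crop("top","0",165,130,345,280,4,"top0c.png")
crop("scene","0",180,120,330,270,4,"scene0c.png")
print(proj("scene",[[.21,.535,.25],[0,0,0]]),proj("top",[.21,.535,.25]))
print(onz("top",[[297,209]],.032),onz("top",[[211,206]],.034),onz("top",[[99,234]],.034))
E
```

```text
[[255.92574409  11.89682366]
 [130.60787291 129.02942507]] [[  1.12195198 363.80605537]]
[[ 0.53567789 -0.12210061  0.032     ]] [[0.54651383 0.10648617 0.034     ]] [[0.47604115 0.40344459 0.034     ]]
```

View pics/top0c.png

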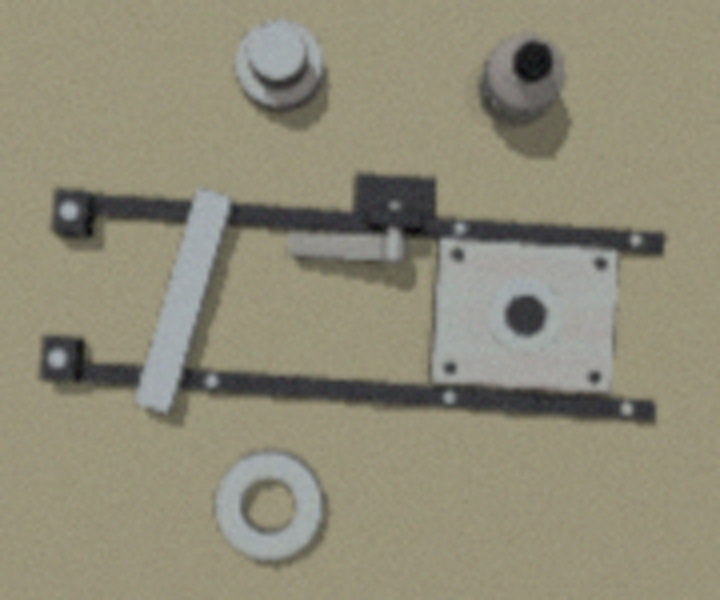

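View pics/scene0c.png

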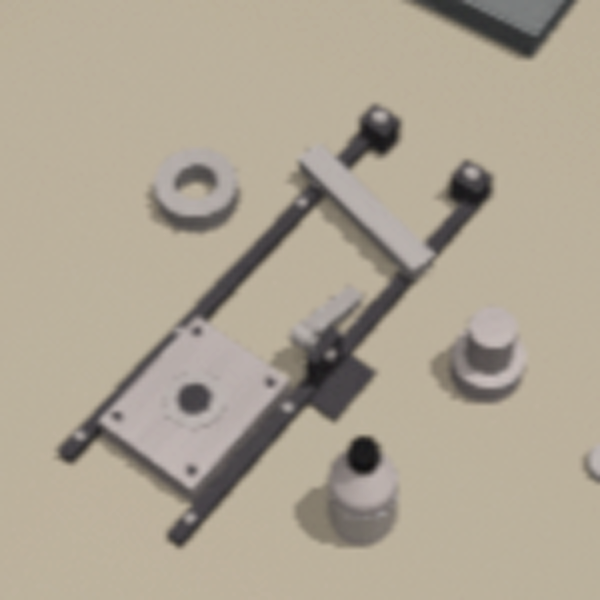

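Run:
```python
from h import *
p=np.load("top0.npz")['p']; hsv=cv2.cvtColor(p,cv2.COLOR_RGB2HSV)
for n,(u,v) in dict(rail=(240,184),bar=(211,206),pal=(285,215),bench=(240,210),tray=(99,234),traywall=(75,230),collar=(222,257),arm=(245,191)).items(): print(n,hsv[v,u],p[v,u])
dark=((hsv[...,2]<75)).astype(np.uint8); dark[:165]=0;dark[250:]=0;dark[:,:172]=0;dark[:,340:]=0
dark[170:192,252:276]=0
n,l,s,c=cv2.connectedComponentsWithStats(dark)
for i in range(n): 
    if s[i,4]>8: print(i,s[i],c[i])
met=((hsv[...,1]<45)&(hsv[...,2]>110)).astype(np.uint8); met[:130]=0;met[280:]=0;met[:,:165]=0;met[:,340:]=0
n,l,s,c=cv2.connectedComponentsWithStats(met)
for i in range(1,n):
    if s[i,4]>40:
        m=(l==i).astype(np.uint8); cn=max(cv2.findContours(m,cv2.RETR_EXTERNAL,cv2.CHAIN_APPROX_NONE)[0],key=cv2.contourArea)
        print(i,s[i],c[i].round(1),cv2.minAreaRect(cn))
cv2.imwrite("pics/m.png",np.hstack([cv2.resize(a[130:280,165:345]*255,None,fx=2,fy=2) for a in(dark,met)]))
```

```text
rail [105  44  46] [38 42 46]
bar [ 99  14 132] [125 130 132]
pal [ 80   6 126] [123 126 125]
bench [ 26  48 116] [116 113  94]
tray [85 18 84] [78 84 83]
traywall [48 51 25] [22 25 20]
collar [ 78  10 128] [123 128 126]
arm [ 24  11 113] [113 112 108]
0 [     0      0    512    384 194916] [255.53379404 191.35144883]
2 [178 177  35  14 241] [192.78838174 182.78008299]
3 [221 181  31   7 171] [236.14035088 184.31578947]
4 [276 185   3   4  12] [277.  186.5]
5 [280 185  51   9 239] [306.15481172 188.70292887]
13 [252 195   9   3  18] [256.66666667 195.61111111]
16 [292 204   9  10  73] [296.08219178 208.32876712]
19 [175 214  26  13 186] [186.01612903 221.33333333]
20 [209 220 120  16 686] [269.91107872 228.45043732]
7 [223 133  25  22 277] [233.4 142. ] ((233.03440856933594, 142.63534545898438), (18.08352279663086, 22.756792068481445), 61.69924545288086)
106 [198 175  26  58 518] [210.1 204.2] ((209.96331787109375, 203.28900146484375), (9.865609169006348, 58.81053161621094), 16.69924545288086)
127 [241 189  19   5  66] [251.3 190.7] ((250.0, 191.0), (4.0, 18.0), 90.0)
130 [ 273  190   48   37 1390] [295.9 208.4] ((296.6614685058594, 208.41636657714844), (46.15993118286133, 34.43281555175781), 3.5763344764709473)
208 [219 243  26  27 393] [231.1 256. ] ((231.5, 256.0), (25.0, 26.0), 0.0)
```

View pics/m.png

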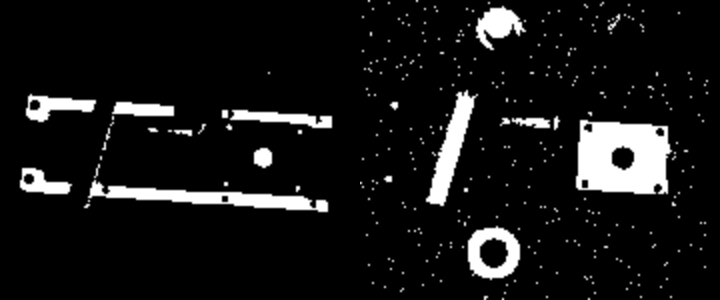

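```bash
cat > meas.py <<'E'
from h import *
def masks(tag):
    p=np.load(f"top{tag}.npz")['p']; hsv=cv2.cvtColor(p,cv2.COLOR_RGB2HSV); return p,hsv
def lane(tag):
    p,hsv=masks(tag); w=np.clip(95-hsv[...,2].astype(float),0,None)
    def rail(cols,r0,r1f):
        pts=[]
        for u in cols:
            c=r1f(u);v=np.arange(int(c)-6,int(c)+8);ww=w[v,u]
            if ww.sum()>60: pts.append((u,(v*ww).sum()/ww.sum()))
        return np.array(pts)
    R=rail([*range(193,196),*range(226,240),*range(285,328)],0,lambda u:182.3+(u-193)*(190.2-182.3)/(330-193))
    L=rail([*range(190,196),*range(215,325)],0,lambda u:222.+(u-188)*(233-222)/(328-188))
    out=[]
    for P in(L,R):
        X=onz("top",P,.014)[:,:2]
        for k in range(3):
            vx,vy,x0,y0=cv2.fitLine(X.astype(np.float32),cv2.DIST_HUBER,0,.001,.001).ravel()
        d=np.array([vx,vy]); d*=np.sign(d[1]); nrm=np.array([-d[1],d[0]]); c=np.array([x0,y0])
        out.append((d,c,np.abs((X-c)@nrm).mean()))
    return out
if __name__=="__main__":
    (dL,cL,eL),(dR,cR,eR)=lane("0")
    d=(dL+dR);d/=np.linalg.norm(d);n=np.array([-d[1],d[0]])
    print(dL,dR,eL,eR,"sep",(cL-cR)@n)
    mid=(cL+cR)/2; print("yaw",np.degrees(np.arctan2(d[1],d[0])),"offset along n",mid@n)
    # stops studs: dark blobs top, z=.034
    for nm,uv,z in [("Lend",[[328.3,232.5]],.014),("Rend",[[330.8,190.7]],.014),("studL",[[165+57/4,130+358/4]],.036),("studR",[[165+68/4,130+211/4]],.036)]:
        X=onz("top",uv,z)[0,:2];print(nm,X,"along",X@d,"lat",X@n-mid@n)
    # pallet
    P=onz("top",[[165+x/4-.4,130+y/4-.4] for x,y in[(441,239),(617,252),(609,390),(432,383)]],.032)[:,:2]
    print("pallet",P.mean(0),"along",(P@d).round(4),"lat",(P@n-mid@n).round(4))
    nz=onz("top",[[165+290/4-.4,130+245/4-.4]],.033)[0,:2];print("nose",nz@d,nz@n-mid@n)
E
python3 meas.py
```

```text
[0.07521109 0.99716765] [0.07497904 0.9971851 ] 0.0006315491689642885 0.0007917295429766461 sep 0.11352033
yaw 85.69331 offset along n -0.54399014
Lend [ 0.47160821 -0.20739063] along -0.1713895939976473 lat 0.05813953734468069
Rend [ 0.58453692 -0.21700262] along -0.1724940506386009 lat -0.055192120641859854
studL [0.51179899 0.1904685 ] along 0.22836427667921022 lat 0.04793949815079934
studR [0.60923754 0.18307653] along 0.22831033272561638 lat -0.04977901888595215
pallet [ 0.53690925 -0.11894496] along [-0.0195 -0.1375 -0.1369 -0.0192] lat [-0.048  -0.0467  0.0454  0.048 ]
nose 0.08073328097253989 -0.03762033288527089
```

```bash
cat >> h.py <<'E'
D=np.array([.0751,.9972]);N=np.array([-.9972,.0751]);O=.0277*D-.544*N
def tolane(X): X=np.asarray(X)[...,:2]-O; return np.stack([X@D,X@N],-1)*1000
def toworld(l): l=np.asarray(l)/1000; return O+l[...,:1]*D+l[...,1:]*N
E
python3 - <<'E'
from h import *
print("O",O)
p=np.load("top0.npz")['p']; hsv=cv2.cvtColor(p,cv2.COLOR_RGB2HSV)
met=((hsv[...,1]<40)&(hsv[...,2]>108)).astype(np.uint8)
n,l,s,c=cv2.connectedComponentsWithStats(cv2.morphologyEx(met,cv2.MORPH_OPEN,np.ones((2,2),np.uint8)))
i=l[206,211]; v,u=np.nonzero(l==i); X=onz("top",np.c_[u,v],.034)[:,:2]
m=X.mean(0); w,V=np.linalg.eigh(np.cov((X-m).T)); a=V[:,1]; print("bar",m,np.degrees(np.arctan2(a[1],a[0])),"len",np.sqrt(12*w)*1000,"lane",tolane(m))
# cross-check corners from crop
P=onz("top",[[165+x/4-.4,130+y/4-.4] for x,y in[(199,190),(232,200),(171,411),(136,401)]],.034); print(P[:,:2],P[:,:2].mean(0))
# scene corners
P=onz("scene",[[180+x/4-.4,120+y/4-.4] for x,y in[(318,145),(436,254),(416,271),(299,159)]],.034); print(P[:,:2].round(4),P[:,:2].mean(0))
# tray
dk=((hsv[...,2]<100)&(hsv[...,0]*0==0)).astype(np.uint8); dk[:185]=0;dk[290:]=0;dk[:,:60]=0;dk[:,140:]=0
n,l,s,c=cv2.connectedComponentsWithStats(dk); i=1+np.argmax(s[1:,4]); 
cn=cv2.findContours((l==i).astype(np.uint8),cv2.RETR_EXTERNAL,cv2.CHAIN_APPROX_NONE)[0][0]
B=cv2.boxPoints(cv2.minAreaRect(cn)); print(s[i],B); W=onz("top",B,.034)[:,:2];print("tray",W,W.mean(0))
crop("top","0",60,180,140,290,5,"tray0.png")
st=monitor.get_state();print(st['clock'])
E
```

```text
O [ 0.54455707 -0.01323196]
bar [0.54840225 0.10627887] 163.2073191792491 len [ 24.15395785 149.59643109] lane [119.4649682    5.14084551]
[[0.62347508 0.09710603]
 [0.61650898 0.07515532]
 [0.47697816 0.11656332]
 [0.48385426 0.13966137]] [0.55020412 0.10712151]
[[0.4839 0.1388]
 [0.6273 0.0996]
 [0.6222 0.0765]
 [0.4784 0.1176]] [0.5529764  0.10811734]
[  71  195   57   82 4463] [[ 70.663506 275.87173 ]
 [ 71.92025  194.18338 ]
 [127.19947  195.03384 ]
 [125.942726 276.7222  ]]
tray [[0.36704262 0.47736932]
 [0.58248479 0.47720513]
 [0.57841719 0.32934049]
 [0.36338019 0.33130215]] [0.4728312  0.40380427]
0.1
```

View pics/tray0.png

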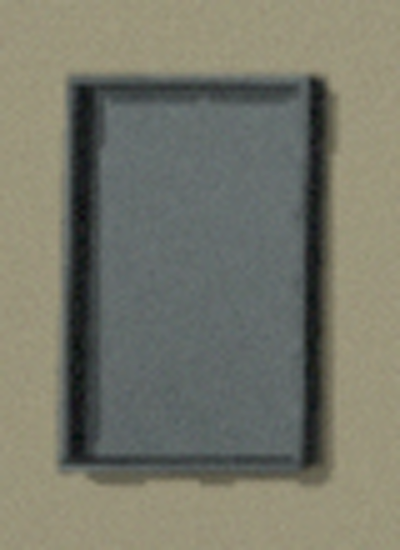

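```bash
cat >> h.py <<'E'
from scipy.spatial.transform import Rotation as Ro
def Rtool(q): return Ro.from_quat([q[1],q[2],q[3],q[0]])
def need(xyz,yaw):
    s=monitor.get_state();R=Rtool(s['orientation']);a=np.radians(yaw)
    x=np.array([np.cos(a),np.sin(a),0]);y=np.array([0,0,-1.]);T=Ro.from_matrix(np.c_[x,y,np.cross(x,y)])
    sh=np.asarray(xyz)-s['tcp_pos']
    print("t",round(s['clock'],3),"tcp",s['tcp_pos'].round(4),"F",s['wrist_force'].round(1),"gap",round(s['finger_gap'],4),"yaw",np.degrees(np.arctan2(*R.as_matrix()[[1,0],0])).round(2))
    print(" turn(tool) deg",np.degrees((R.inv()*T).as_rotvec()).round(2)," shift now-tool mm",(R.inv().apply(sh)*1000).round(1)," shift after-turn mm",(T.inv().apply(sh)*1000).round(1))
E
python3 - <<'E'
from h import *
W=onz("top",[(73.4,195.2),(121.8,195.2),(121,273.4),(71.4,273.4)],.034)[:,:2];print(W,W.mean(0))
e=W[1]-W[2]+W[0]-W[3];print(np.degrees(np.arctan2(e[1],e[0])), np.linalg.norm(e)/2, np.linalg.norm(W[0]-W[1]))
need([.550,.107,.12],73.3)
E
```

```text
[[0.57972254 0.47318969]
 [0.57815018 0.34374044]
 [0.37217265 0.3443755 ]
 [0.37347399 0.47549733]] [0.47587984 0.40920074]
-0.40900276582922185 0.20611829328751533 0.12945879393712745
t 0.1 tcp [0.2103 0.5347 0.2525] F [ 0.4  0.1 -0.5] gap 0.0854 yaw 68.53
 turn(tool) deg [-0.02 -4.77 -0.09]  shift now-tool mm [-273.5  132.8 -472.7]  shift after-turn mm [-312.1  132.5 -448.3]
```

drive_tool:
  plan: "1 0 0 0 0 -4.8 0; 1 -33 8 -48 0 0 0; 1 -33 8 -48 0 0 0; 1 -33 8 -48 0 0 0; 1 -33 8 -48 0 0 0; 1 -33 8 -48 0 0 0; 1 -33 8 -48 0 0 0; 1 -33 8 -48 0 0 0"
  grip_force: 60

```text
clock: 1.1
tcp_pos: [0.4715, 0.2123, 0.1923]
orientation: [-0.564, 0.565, 0.425, -0.427]
wrist_force: [0.9, 0.3, -0.2]
finger_gap: 0.0857
```

Run:
```python
from h import *
need([.550,.107,.12],73.3)
```

```text
t 1.1 tcp [0.4715 0.2123 0.1923] F [ 0.9  0.3 -0.2] gap 0.0857 yaw 74.07
 turn(tool) deg [-0.11  0.77 -0.17]  shift now-tool mm [ -79.5   72.3 -104.5]  shift after-turn mm [ -78.3   72.3 -105.4]
```

drive_tool:
  plan: "0.3 -36 20 -48 0 0.8 0; 0.3 -36 25 -48 0 0 0; 0.3 -8 25 -12 0 0 0; 0.3 0 0 0 0 0 0"

```text
clock: 1.6
tcp_pos: [0.5521, 0.1025, 0.1212]
orientation: [0.569, -0.569, -0.418, 0.421]
wrist_force: [0.6, -0.7, 0.7]
finger_gap: 0.0555
```

Run:
```python
from h import *
need([.550,.107,.037],73.3)
snap("1"); crop("scene","1",180,60,330,220,4,"s1.png"); crop("top","1",165,150,285,250,5,"t1.png")
```

```text
t 1.6 tcp [0.5521 0.1025 0.1212] F [ 0.6 -0.7  0.7] gap 0.0555 yaw 72.84
 turn(tool) deg [-0.18 -0.46 -0.19]  shift now-tool mm [ 4.  84.2  3.1]  shift after-turn mm [ 3.7 84.2  3.3]
```

View pics/s1.png

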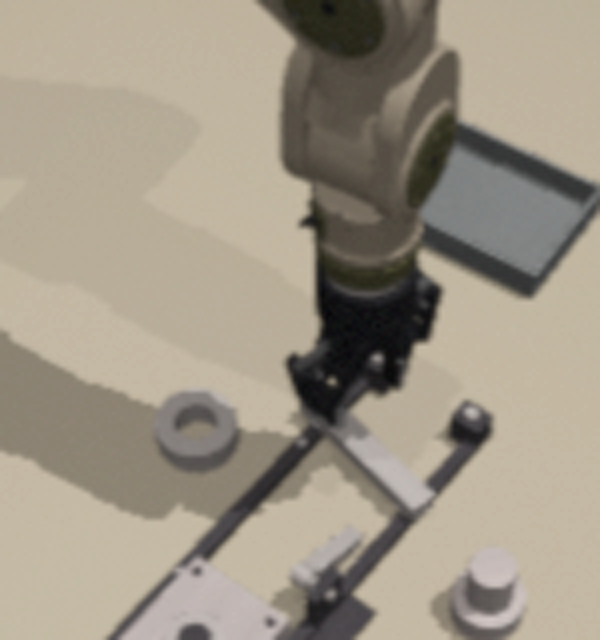

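drive_tool:
  plan: "0.3 4 25 3 0 -0.5 0; 0.3 0 30 0 0 0 0; 0.3 0 22 0 0 0 0; 0.3 0 5 0 0 0 0"

```text
clock: 2.2
tcp_pos: [0.553, 0.1142, 0.0468]
orientation: [-0.563, 0.567, 0.428, -0.423]
wrist_force: [0.1, 0.1, -0.6]
finger_gap: 0.0555
```

Run:
```python
from h import *
need([.550,.107,.037],73.3)
snap("2"); crop("scene","2",180,60,330,220,4,"s2.png")
```

```text
t 2.2 tcp [0.553  0.1142 0.0468] F [ 0.1  0.1 -0.6] gap 0.0555 yaw 73.93
 turn(tool) deg [0.55 0.63 0.14]  shift now-tool mm [-7.8  9.8  1. ]  shift after-turn mm [-7.8  9.8  0.8]
```

View pics/s2.png

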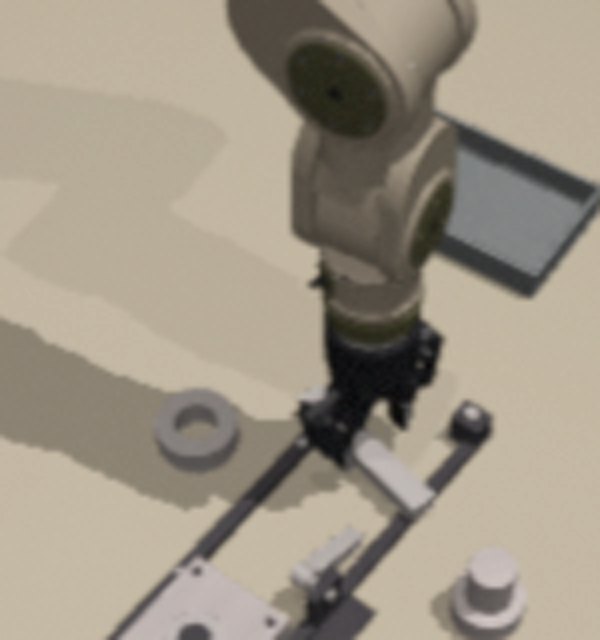

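drive_tool:
  plan: "0.3 -7 3 1 0.5 0.6 0; 0.3 0 5 0 0 0 0"

```text
clock: 2.55
tcp_pos: [0.5526, 0.1078, 0.042]
orientation: [-0.566, 0.568, 0.425, -0.42]
wrist_force: [-0.1, -0.6, -0.3]
finger_gap: 0.0556
```

Run:
```python
from h import *
need([.550,.107,.037],73.3)
```

```text
t 2.55 tcp [0.5526 0.1078 0.042 ] F [-0.1 -0.6 -0.3] gap 0.0556 yaw 73.32
 turn(tool) deg [0.34 0.02 0.25]  shift now-tool mm [-1.5  5.   2.3]  shift after-turn mm [-1.5  5.   2.3]
```

Good; lower the last 5 mm and close.

drive_tool:
  plan: "0.3 -1 5 2 0.3 0 0; 0.3 0 2 0 0 0 0; -0.2 0 0 0 0 0 0; -1 0 0 0 0 0 0; -1 0 0 0 0 0 0; -1 0 0 0 0 0 0; -1 0 0 0 0 0 0"
  grip_force: 60

```text
clock: 3.42
tcp_pos: [0.5508, 0.1073, 0.0351]
orientation: [0.568, -0.567, -0.424, 0.42]
wrist_force: [-0.1, 0.5, 0.3]
finger_gap: 0.0238
```

Run:
```python
from h import *
need([.550,.107,.037],73.3)
```

```text
t 3.425 tcp [0.5508 0.1073 0.0351] F [-0.1  0.5  0.3] gap 0.0238 yaw 73.29
 turn(tool) deg [ 0.06 -0.01  0.3 ]  shift now-tool mm [-0.5 -1.9  0.7]  shift after-turn mm [-0.5 -1.9  0.7]
```

drive_tool:
  plan: "-1 0 -10 0 0 0 0; -1 0 -25 0 0 0 0; -1 0 -35 0 0 0 0; -1 0 -35 0 0 0 0"

```text
clock: 3.92
tcp_pos: [0.5458, 0.1063, 0.1387]
orientation: [0.571, -0.564, -0.42, 0.424]
wrist_force: [0.4, 0.6, -4.0]
finger_gap: 0.0236
```

Run:
```python
from h import *
need([.476,.409,.12],90)
snap("3"); crop("scene","3",180,60,330,220,4,"s3.png")
```

```text
t 3.925 tcp [0.5458 0.1063 0.1387] F [ 0.4  0.6 -4. ] gap 0.0236 yaw 73.28
 turn(tool) deg [ -0.62 -16.72   0.12]  shift now-tool mm [269.8  20.5 153.7]  shift after-turn mm [302.7  18.7  69.8]
```

View pics/s3.png

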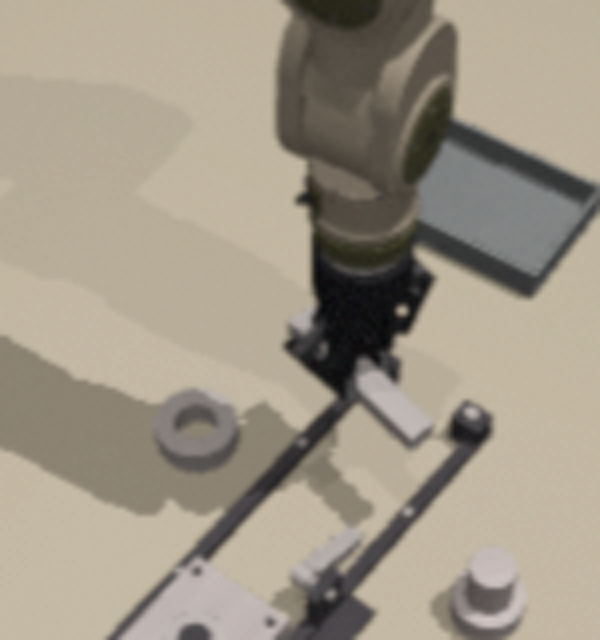

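drive_tool:
  plan: "-1 0 0 0 -0.3 -8.3 0; -1 0 0 0 -0.3 -8.3 0; -1 40 0 10 0 0 0; -1 50 0 12 0 0 0; -1 50 0 12 0 0 0; -1 50 0 12 0 0 0; -1 50 0 12 0 0 0; -1 40 0 8 0 0 0"

```text
clock: 5.03
tcp_pos: [0.476, 0.3887, 0.1317]
orientation: [0.5, -0.5, -0.498, 0.501]
wrist_force: [1.4, -0.2, -4.4]
finger_gap: 0.0237
```

Run:
```python
from h import *
need([.476,.409,.07],90)
```

```text
t 5.025 tcp [0.476  0.3887 0.1317] F [ 1.4 -0.2 -4.4] gap 0.0237 yaw 89.97
 turn(tool) deg [-0.17 -0.03 -0.18]  shift now-tool mm [20.5 61.6 -0.2]  shift after-turn mm [20.3 61.7 -0. ]
```

drive_tool:
  plan: "-1 10 0 0 0 0 0; -1 2 10 0 0 0 0; -1 0 30 0 0 0 0; -1 0 22 0 0 0 0; -1 0 0 0 0 0 0"

```text
clock: 5.65
tcp_pos: [0.4728, 0.3981, 0.0613]
orientation: [0.5, -0.5, -0.495, 0.505]
wrist_force: [-0.4, -1.1, -3.3]
finger_gap: 0.024
```

Run:
```python
from h import *
need([.476,.409,.03],90)
snap("4"); crop("scene","4",220,40,370,160,4,"s4.png")
```

```text
t 5.65 tcp [0.4728 0.3981 0.0613] F [-0.4 -1.1 -3.3] gap 0.024 yaw 90.02
 turn(tool) deg [-0.56  0.02 -0.53]  shift now-tool mm [11.2 31.2 -3.5]  shift after-turn mm [10.9 31.3 -3.2]
```

View pics/s4.png

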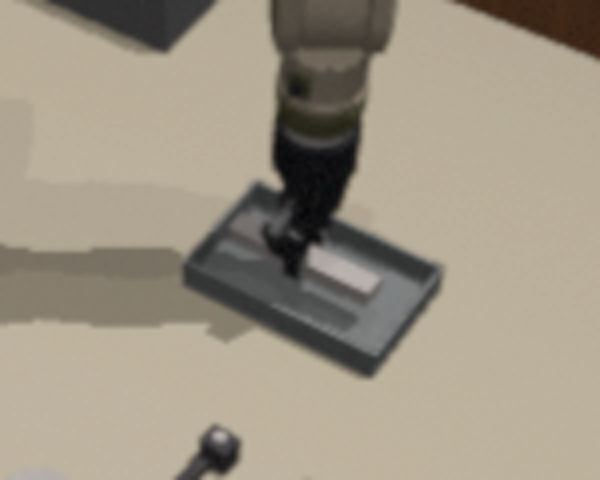

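drive_tool:
  plan: "-1 9 5 -3 -0.5 0 -0.5; -1 0 14 0 0 0 0; -1 0 9 0 0 0 0; -1 0 0 0 0 0 0"

```text
clock: 6.25
tcp_pos: [0.4793, 0.4094, 0.0361]
orientation: [-0.5, 0.501, 0.503, -0.497]
wrist_force: [-0.4, -0.1, -3.4]
finger_gap: 0.0237
```

Run:
```python
from h import *
need([.476,.409,.027],90)
```

```text
t 6.25 tcp [0.4793 0.4094 0.0361] F [-0.4 -0.1 -3.4] gap 0.0237 yaw 89.98
 turn(tool) deg [ 0.37 -0.02  0.27]  shift now-tool mm [-0.4  9.1  3.3]  shift after-turn mm [-0.4  9.1  3.3]
```

drive_tool:
  plan: "-1 0 4 1 0.3 0 0; -1 0 2 0 0 0 0; -1 0 1 0 0 0 0"

```text
clock: 6.62
tcp_pos: [0.4784, 0.4096, 0.029]
orientation: [-0.501, 0.499, 0.502, -0.498]
wrist_force: [1.0, 0.6, -5.2]
finger_gap: 0.0239
```

drive_tool:
  plan: "-1 0 1.5 0 0 0 0; -1 0 1 0 0 0 0"

```text
clock: 6.88
tcp_pos: [0.4785, 0.4098, 0.0272]
orientation: [-0.501, 0.499, 0.502, -0.498]
wrist_force: [-2.6, -1.4, 5.1]
finger_gap: 0.0238
```

drive_tool:
  plan: "-0.2 0 0 0 0 0 0; 0 0 0 0 0 0 0; 0 0 0 0 0 0 0; 0 0 -10 0 0 0 0; 0 0 -30 0 0 0 0; 0 0 -40 0 0 0 0; -1 0 -40 0 0 0 0"

```text
clock: 7.75
tcp_pos: [0.4777, 0.4086, 0.1504]
orientation: [0.501, -0.499, -0.501, 0.499]
wrist_force: [0.5, 0.3, 0.3]
finger_gap: 0.0253
```

Run:
```python
from h import *
print(tolane([.55,.1]))
# push start: behind pallet rear (-166), clearance
w=toworld([-205,0]);print(w)
need([w[0],w[1],.12],85.7)
snap("5"); crop("scene","5",200,30,350,150,4,"s5.png"); crop("top","5",60,180,345,290,2.5,"t5.png")
```

```text
[113.32367456   3.0760304 ]
[ 0.52916157 -0.21765796]
t 7.75 tcp [0.4777 0.4086 0.1504] F [0.5 0.3 0.3] gap 0.0253 yaw 89.98
 turn(tool) deg [0.01 4.28 0.25]  shift now-tool mm [-626.4   27.7  -51.6]  shift after-turn mm [-620.7   30.4  -98.2]
```

View pics/s5.png

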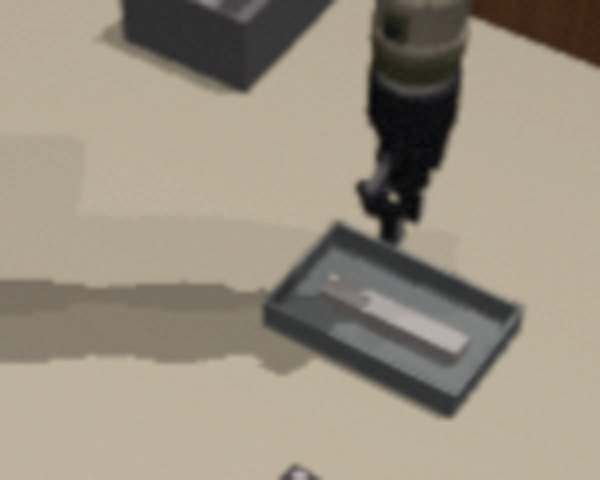

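View pics/t5.png

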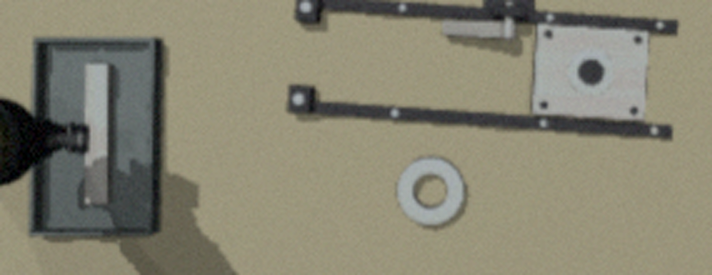

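drive_tool:
  plan: "-1 -40 0 -8 0 4.3 0; -1 -58 0 -10 0 0 0; -1 -58 0 -10 0 0 0; -1 -58 0 -10 0 0 0; -1 -58 0 -10 0 0 0; -1 -58 0 -10 0 0 0; -1 -58 0 -10 0 0 0; -1 -58 0 -10 0 0 0"

```text
clock: 8.85
tcp_pos: [0.5307, -0.0476, 0.1534]
orientation: [-0.516, 0.518, 0.49, -0.475]
wrist_force: [0.7, 0.3, -0.2]
finger_gap: -0.0002
```

Run:
```python
from h import *
w=toworld([-205,0])
need([w[0],w[1],.12],85.7)
```

```text
t 8.85 tcp [ 0.5307 -0.0476  0.1534] F [ 0.7  0.3 -0.2] gap -0.0002 yaw 86.09
 turn(tool) deg [0.98 0.39 0.79]  shift now-tool mm [-170.2   31.2   -9.5]  shift after-turn mm [-169.7   33.4  -11.2]
```

drive_tool:
  plan: "-1 -40 0 -3 1 0.4 0.8; -1 -50 0 -3 0 0 0; -1 -40 0 -3 0 0 0; -1 -25 0 -2 0 0 0; -1 0 0 0 0 0 0"

```text
clock: 9.48
tcp_pos: [0.5294, -0.2132, 0.1533]
orientation: [-0.52, 0.521, 0.479, -0.479]
wrist_force: [-0.2, 1.4, 0.3]
finger_gap: -0.0001
```

Run:
```python
from h import *
w=toworld([-205,0])
need([w[0],w[1],.034],85.7)
```

```text
t 9.475 tcp [ 0.5294 -0.2132  0.1533] F [-0.2  1.4  0.3] gap -0.0001 yaw 85.24
 turn(tool) deg [ 0.08 -0.46 -0.08]  shift now-tool mm [ -4.3 119.3  -0. ]  shift after-turn mm [-4.500e+00  1.193e+02 -1.000e-01]
```

drive_tool:
  plan: "-1 -6 25 0 0 -0.4 0; -1 -2 35 0 0 0 0; -1 0 28 0 0 0 0; -1 0 15 0 0 0 0; -1 0 0 0 0 0 0"

```text
clock: 10.1
tcp_pos: [0.5293, -0.2178, 0.049]
orientation: [-0.517, 0.519, 0.482, -0.481]
wrist_force: [0.7, -0.8, 0.6]
finger_gap: -0.0
```

Run:
```python
from h import *
w=toworld([-185,0])
need([w[0],w[1],.034],85.7); print(tolane(monitor.get_state()['tcp_pos']))
snap("6"); crop("scene","6",170,130,320,270,4,"s6.png")
```

```text
t 10.1 tcp [ 0.5293 -0.2178  0.049 ] F [ 0.7 -0.8  0.6] gap -0.0 yaw 85.83
 turn(tool) deg [ 0.17  0.13 -0.03]  shift now-tool mm [20.2 14.9  0.2]  shift after-turn mm [20.2 15.   0.2]
[-2.05161140e+02 -1.71970927e-01]
```

View pics/s6.png

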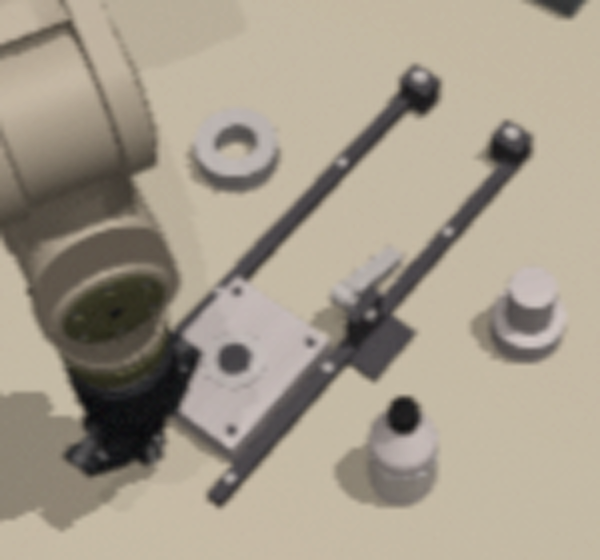

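drive_tool:
  plan: "-1 0 9 0 0 0 0; -1 0 6 0 0 0 0; -1 8 0 0 0 0 0; -1 8 0 0 0 0 0; -1 8 0 0 0 0 0; -1 8 0 0 0 0 0"

```text
clock: 10.95
tcp_pos: [0.535, -0.1865, 0.0373]
orientation: [-0.514, 0.522, 0.482, -0.48]
wrist_force: [-0.6, -3.2, -2.0]
finger_gap: -0.0
```

Run:
```python
from h import *
w=toworld([54,0])
need([w[0],w[1],.034],85.7); print(tolane(monitor.get_state()['tcp_pos']))
```

```text
t 10.95 tcp [ 0.535  -0.1865  0.0373] F [-0.6 -3.2 -2. ] gap -0.0 yaw 85.77
 turn(tool) deg [ 0.59  0.07 -0.31]  shift now-tool mm [227.5   2.    3.2]  shift after-turn mm [227.5   3.3   3.4]
[-173.5243229    -3.45132944]
```

drive_tool:
  plan: "-1 12 1 2 0.5 0 -0.3; -1 12 1 1 0 0 0; -1 12 0 0 0 0 0; -1 12 0 0 0 0 0; -1 12 0 0 0 0 0; -1 12 0 0 0 0 0"

```text
clock: 11.7
tcp_pos: [0.54, -0.1169, 0.0374]
orientation: [-0.514, 0.524, 0.478, -0.482]
wrist_force: [-0.1, -4.5, 0.3]
finger_gap: 0.0004
```

Run:
```python
from h import *
w=toworld([54,0])
need([w[0],w[1],.034],85.7); print(tolane(monitor.get_state()['tcp_pos']))
snap("7"); crop("scene","7",170,130,320,270,4,"s7.png")
```

```text
t 11.7 tcp [ 0.54   -0.1169  0.0374] F [-0.1 -4.5  0.3] gap 0.0004 yaw 85.54
 turn(tool) deg [ 0.36 -0.16 -0.83]  shift now-tool mm [157.7   1.1   3.7]  shift after-turn mm [157.7   3.4   3.2]
[-103.70390406   -3.26188667]
```

View pics/s7.png

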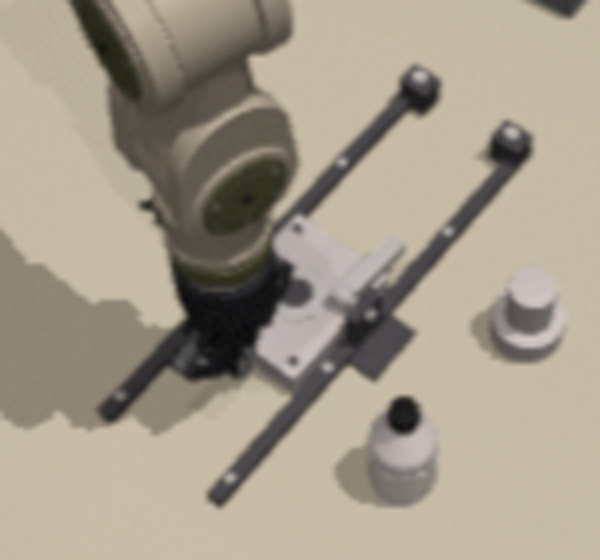

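drive_tool:
  plan: "-1 12 1 3 0.3 -0.2 -0.8; -1 12 1 1 0 0 0; -1 12 0 1 0 0 0; -1 12 0 0 0 0 0; -1 12 0 0 0 0 0; -1 12 0 0 0 0 0; -1 12 0 0 0 0 0"

```text
clock: 12.68
tcp_pos: [0.5441, -0.0342, 0.0372]
orientation: [-0.515, 0.523, 0.479, -0.481]
wrist_force: [-0.1, -6.8, 1.9]
finger_gap: -0.0004
```

Run:
```python
from h import *
w=toworld([54,0])
need([w[0],w[1],.034],85.7); print(tolane(monitor.get_state()['tcp_pos']))
```

```text
t 12.675 tcp [ 0.5441 -0.0342  0.0372] F [-0.1 -6.8  1.9] gap -0.0004 yaw 85.57
 turn(tool) deg [ 0.34 -0.13 -0.55]  shift now-tool mm [75.   2.5  1.3]  shift after-turn mm [75.   3.2  1.1]
[-20.98355939  -1.10179351]
```

drive_tool:
  plan: "-1 12 0 1 0.3 0 -0.5; -1 12 0 0 0 0 0; -1 12 0 0 0 0 0; -1 10 0 0 0 0 0; -1 10 0 0 0 0 0"

```text
clock: 13.3
tcp_pos: [0.5485, 0.0226, 0.0372]
orientation: [-0.517, 0.521, 0.479, -0.481]
wrist_force: [0.6, -6.0, 0.6]
finger_gap: 0.0001
```

Run:
```python
from h import *
w=toworld([54,0])
need([w[0],w[1],.034],85.7); print(tolane(monitor.get_state()['tcp_pos']))
snap("8"); crop("scene","8",170,120,320,260,4,"s8.png")
```

```text
t 13.3 tcp [0.5485 0.0226 0.0372] F [ 0.6 -6.   0.6] gap 0.0001 yaw 85.51
 turn(tool) deg [ 0.13 -0.19 -0.38]  shift now-tool mm [18.   3.1  1.3]  shift after-turn mm [18.   3.2  1.3]
[36.02781991 -1.27820072]
```

View pics/s8.png

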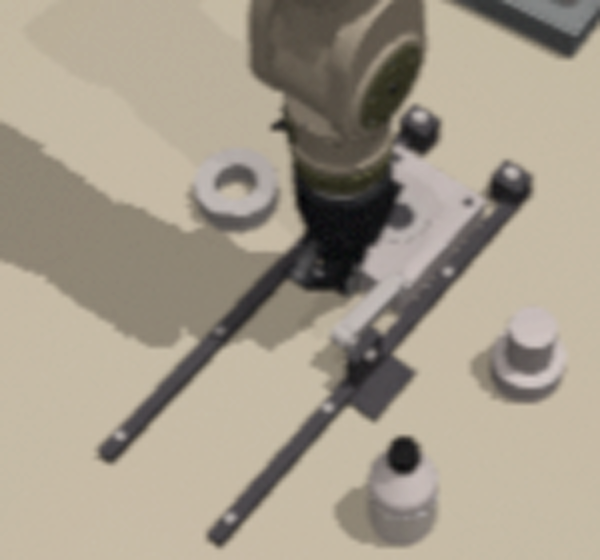

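drive_tool:
  plan: "-1 7 0 1 0 0 0; -1 6 0 0 0 0 0; -1 4 0 0 0 0 0"

```text
clock: 13.78
tcp_pos: [0.5496, 0.0397, 0.0372]
orientation: [-0.516, 0.522, 0.479, -0.481]
wrist_force: [0.9, -5.1, 1.0]
finger_gap: -0.0002
```

drive_tool:
  plan: "-1 3 0 0 0 0 0; -1 3 0 0 0 0 0"

```text
clock: 14.02
tcp_pos: [0.5498, 0.0428, 0.0373]
orientation: [-0.515, 0.524, 0.476, -0.483]
wrist_force: [-1.1, -17.0, 1.8]
finger_gap: -0.0001
```

drive_tool:
  plan: "-1 3 0 0 0 0 0; -1 3 0 0 0 0 0"

```text
clock: 14.28
tcp_pos: [0.5498, 0.0429, 0.0375]
orientation: [-0.513, 0.528, 0.472, -0.485]
wrist_force: [-1.1, -13.2, 2.0]
finger_gap: 0.0001
```

Run:
```python
from h import *
print(tolane(monitor.get_state()['tcp_pos']))
snap("9"); crop("scene","9",170,120,320,260,4,"s9.png")
```

```text
[56.36434283 -1.02499626]
```

View pics/s9.png

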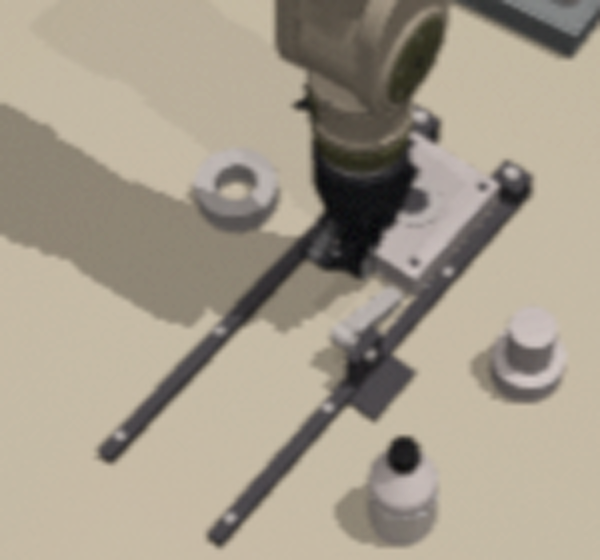

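drive_tool:
  plan: "-1 -8 0 0 0 0 0; -1 -4 -15 0 0 0 0; -1 0 -35 0 0 0 0; -1 0 -35 0 0 0 0"

```text
clock: 14.88
tcp_pos: [0.5447, 0.0349, 0.123]
orientation: [-0.517, 0.524, 0.471, -0.486]
wrist_force: [-0.0, 0.9, 0.3]
finger_gap: 0.0001
```

Run:
```python
from h import *
w=toworld([218,0])
need([w[0],w[1],.12],85.7); print(tolane(monitor.get_state()['tcp_pos']))
```

```text
t 14.875 tcp [0.5447 0.0349 0.123 ] F [-0.   0.9  0.3] gap 0.0001 yaw 85.22
 turn(tool) deg [-0.42 -0.48 -1.29]  shift now-tool mm [170.1  -0.9  -2.1]  shift after-turn mm [170.    3.   -3.5]
[47.97672395  3.47505801]
```

drive_tool:
  plan: "-1 25 0 0 -0.4 -0.5 -1.3; -1 45 0 -2 0 0 0; -1 45 0 -1 0 0 0; -1 35 0 -1 0 0 0; -1 18 0 0 0 0 0; -1 0 0 0 0 0 0"

```text
clock: 15.62
tcp_pos: [0.5608, 0.2121, 0.126]
orientation: [0.519, -0.516, -0.485, 0.479]
wrist_force: [-0.2, 0.3, 0.0]
finger_gap: 0.0002
```

Run:
```python
from h import *
w=toworld([218,0])
need([w[0],w[1],.036],85.7); print(tolane(monitor.get_state()['tcp_pos']))
```

```text
t 15.625 tcp [0.5608 0.2121 0.126 ] F [-0.2  0.3  0. ] gap 0.0002 yaw 85.92
 turn(tool) deg [0.13 0.21 0.48]  shift now-tool mm [-8.7 89.9 -0.5]  shift after-turn mm [-7.9 90.  -0.7]
[225.93255783   0.70044496]
```

drive_tool:
  plan: "-1 -4 20 0 0 0 0.4; -1 0 30 0 0 0 0; -1 0 25 0 0 0 0; -1 0 12 0 0 0 0; -1 0 0 0 0 0 0"

```text
clock: 16.25
tcp_pos: [0.5598, 0.2037, 0.0366]
orientation: [-0.519, 0.519, 0.481, -0.481]
wrist_force: [0.5, -0.1, 0.7]
finger_gap: -0.0001
```

Run:
```python
from h import *
w=toworld([203,0])
need([w[0],w[1],.036],85.7); print(tolane(monitor.get_state()['tcp_pos']))
snap("10"); crop("scene","10",190,100,340,240,4,"s10.png")
```

```text
t 16.25 tcp [0.5598 0.2037 0.0366] F [ 0.5 -0.1  0.7] gap -0.0001 yaw 85.67
 turn(tool) deg [ 0.02 -0.03  0.01]  shift now-tool mm [-14.4   0.6  -1.1]  shift after-turn mm [-14.4   0.6  -1.1]
[217.44880123   1.08093636]
```

View pics/s10.png

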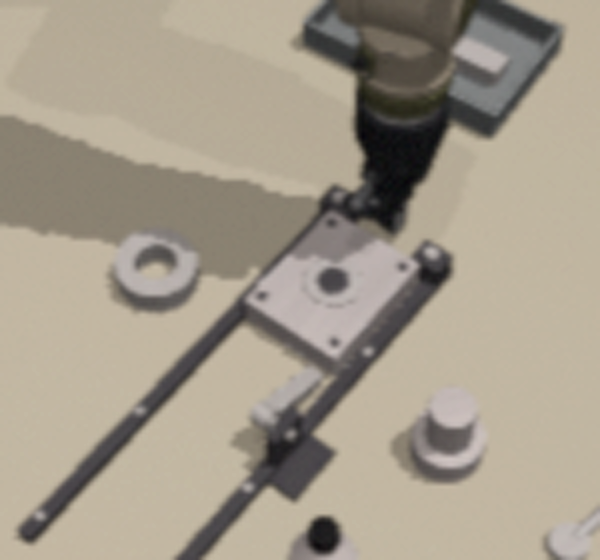

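drive_tool:
  plan: "-1 -8 0 0 0 0 0; -1 -6 0 0 0 0 0; -1 -4 0 0 0 0 0; -1 -4 0 0 0 0 0; -1 -4 0 0 0 0 0"

```text
clock: 16.98
tcp_pos: [0.5606, 0.1784, 0.0405]
orientation: [-0.518, 0.519, 0.484, -0.478]
wrist_force: [0.4, 2.7, -1.9]
finger_gap: -0.0002
```

Run:
```python
from h import *
w=toworld([189,0])
need([w[0],w[1],.036],85.7); print(tolane(monitor.get_state()['tcp_pos']))
```

```text
t 16.975 tcp [0.5606 0.1784 0.0405] F [ 0.4  2.7 -1.9] gap -0.0002 yaw 85.76
 turn(tool) deg [0.4  0.06 0.31]  shift now-tool mm [-3.3  4.5  1.6]  shift after-turn mm [-3.3  4.5  1.6]
[192.27780912  -1.59412768]
```

drive_tool:
  plan: "-1 -3 3 1 0.4 0 0.3; -1 -3 0 0 0 0 0"

```text
clock: 17.23
tcp_pos: [0.5608, 0.1746, 0.0391]
orientation: [0.518, -0.517, -0.484, 0.479]
wrist_force: [-1.1, 7.9, -2.4]
finger_gap: -0.0005
```

drive_tool:
  plan: "-1 -4 0 0 0 0 0; -1 -4 0 0 0 0 0"

```text
clock: 17.48
tcp_pos: [0.5601, 0.1737, 0.0393]
orientation: [0.521, -0.512, -0.489, 0.477]
wrist_force: [0.8, 18.1, -3.6]
finger_gap: 0.0001
```

Run:
```python
from h import *
s=monitor.get_state();print(tolane(s['tcp_pos']),s['wrist_force'])
```

```text
[187.55272997  -1.43863611] [ 0.76883761 18.14874269 -3.64148847]
```

drive_tool:
  plan: "-1 -7 0 0 0 0 0; -1 -8 0 0 0 0 0; -1 -8 0 0 0 0 0"

```text
clock: 17.85
tcp_pos: [0.5598, 0.1726, 0.0403]
orientation: [0.528, -0.496, -0.506, 0.468]
wrist_force: [1.4, 30.0, -4.2]
finger_gap: 0.0002
```

Run:
```python
from h import *
s=monitor.get_state();print(tolane(s['tcp_pos']),s['wrist_force'])
```

```text
[186.46454497  -1.25709939] [ 1.35701125 30.03307127 -4.20750309]
```

drive_tool:
  plan: "-1 5 0 0 0 0 0; -1 8 0 0 0 0 0; -1 5 0 0 0 0 0"

```text
clock: 18.23
tcp_pos: [0.5604, 0.1906, 0.0414]
orientation: [0.528, -0.497, -0.505, 0.469]
wrist_force: [0.4, -0.6, 0.1]
finger_gap: -0.0
```

Run:
```python
from h import *
w=toworld([203,0])
need([w[0],w[1],.036],85.7); print(tolane(monitor.get_state()['tcp_pos']))
```

```text
t 18.225 tcp [0.5604 0.1906 0.0414] F [ 0.4 -0.6  0.1] gap -0.0 yaw 87.13
 turn(tool) deg [0.15 1.42 3.86]  shift now-tool mm [-1.8  5.3  0.5]  shift after-turn mm [-1.5  5.4  0.5]
[204.47906731  -0.47968704]
```

drive_tool:
  plan: "-1 3 -10 0 0 0 0; -1 0 -35 0 0 0 0; -1 0 -40 0 0 0 0; -1 25 -30 0 0 1.4 3.8; -1 45 -30 15 0 0 0; -1 45 -20 15 0 0 0; -1 45 0 30 0 0 0; -1 0 0 0 0 0 0"

```text
clock: 19.23
tcp_pos: [0.5128, 0.3513, 0.2185]
orientation: [-0.518, 0.523, 0.48, -0.477]
wrist_force: [0.2, -0.1, -0.5]
finger_gap: -0.0001
```

Run:
```python
from h import *
need([.5,.4,.2],85.7)
snap("11"); crop("scene","11",150,60,340,280,2.7,"s11.png"); crop("top","11",60,120,345,290,2.8,"t11.png")
```

```text
t 19.225 tcp [0.5128 0.3513 0.2185] F [ 0.2 -0.1 -0.5] gap -0.0001 yaw 85.19
 turn(tool) deg [ 0.42 -0.51 -0.12]  shift now-tool mm [47.5 18.2 17. ]  shift after-turn mm [47.6 18.5 16.4]
```

View pics/s11.png

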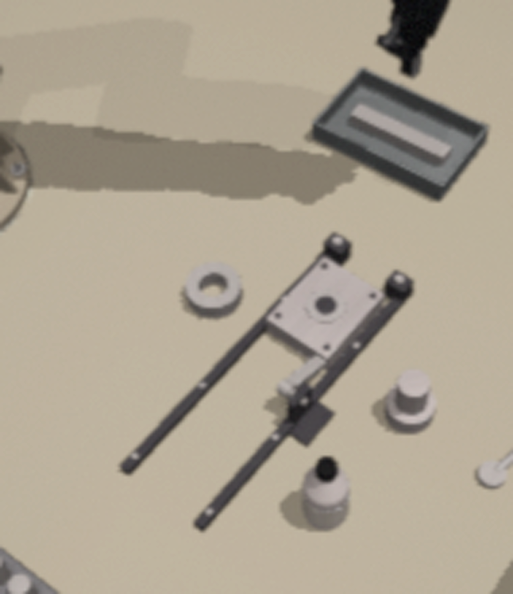

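View pics/t11.png

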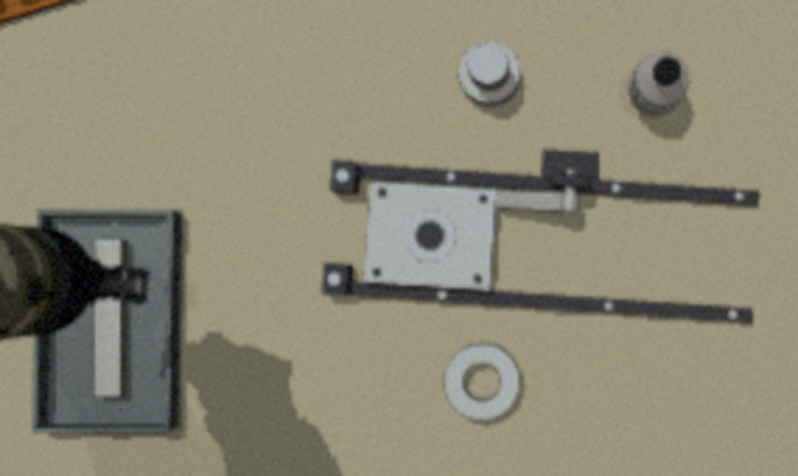

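Run:
```python
from h import *
P=onz("top",[[60+x/2.8-.4,120+y/2.8-.4] for x,y in[(372,184),(496,193),(491,290),(366,284)]],.032); print(tolane(P).round(1))
a=np.load("top0.npz")['p'].astype(float);b=np.load("top11.npz")['p'].astype(float)
for n,(x0,y0,x1,y1) in dict(oil=(280,132,312,170),blank=(220,130,250,162),collar=(215,240,250,275)).items():
    g=[cv2.cvtColor(q[y0:y1,x0:x1].astype(np.uint8),cv2.COLOR_RGB2GRAY).astype(np.float32) for q in(a,b)]
    print(n,cv2.phaseCorrelate(*g),np.abs(g[0]-g[1]).mean())
job.hand_in()
```

```text
[[172.9 -45. ]
 [ 54.4 -43.8]
 [ 53.2  48.5]
 [171.7  50.2]]
oil ((0.11073078290791649, -0.14376637839136563), 0.9306860592216253) 2.6899672
blank ((0.03627925330182258, 0.12969495176936796), 1.0010302292803923) 2.7583334
collar ((0.08359278375560208, 0.13661133600736974), 1.0279470247986875) 2.7967348
the job is handed in; nothing more can be done
```

I finished the job and handed it in after about 19 s on the robot's clock, against the 64 s limit.

- **Bar:** I picked it off the rails and laid it flat in the tray. Both cameras show it lying inside the tray walls.
- **Pallet:** I slid it along the lane from behind with closed fingers until it stopped against both end stops, at about 13 to 17 N. The catch then dropped behind it.
- **Proof pull:** I drew the pallet back from between the stops with up to 30 N, and it held. The tool crept about 2 mm as the pull rose from 8 to 30 N. I put that down to the tool tilting (about 4°), because the pallet measured in place afterwards.

**Last checks:** In the final top view, the pallet's rear edge is at lane x = 53 to 54 mm. The catch nose is at 55 mm, so they agree within the measuring error. The bottle, collar and blank moved less than 0.2 pixel (about 0.5 mm), which is noise. The gripper was clear of everything, and no check failed.

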